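Isolate the rack drive, then gauge the coating on the round coupon

TASK

First throw the bail handle of the grey isolator over to off, its far position leaning away from the robot. Then lift the pen-like coating gauge out of its holder and hold it square to the sloping face of the round brass coupon (not the kite-shaped one), its tip inside the engraved ring, pressed gently until the sprung tip is about half pushed in. Finish while holding the gauge there like that, and leave everything else where it stands.

Things in the scene. Friction and masses are not known exactly. Their poses are not given: they have to be found in the camera images.
- isolator (a joint): angle of the isolator's bail handle (rad) about a level hinge: 0 = on, leaning 45 degrees towards the isolator's front (-x of handle_hinge, the robot's side); 1.57 = off, leaning 45 degrees the other way (+x). Over-centre: past upright (0.79) it drops by its own weight to the stop it leans to. Under 2 N at the bar moves it.
- handle_bar (a point): centre of the isolator handle's black cross-bar: round, 14 mm thick, 74 mm long along the isolator's y, on a steel arm at each end; it moves on a circle of radius 70 mm about the hinge
- handle_hinge (a point): mid-point of the isolator's hinge line, 58 mm above the table; x axis points level from the on side to the off side, y along the hinge, z up. Under it the grey isolator box, 120 (x) x 75 (y) x 45 mm high, fixed to the table, with two hinge cheeks 44 mm apart that reach 70 mm above the table, within 13 mm of the hinge in x.
- gauge_grip (a point): centre of the coating gauge's square grip, black, 24 x 24 mm (flats face its x and y), 70 mm long along z (z up the gauge), so it ends 35 mm above and 35 mm below this point. At the start the gauge stands upright in its holder, this point 107 mm above the table, and the grip is all that shows above its flange.
- gauge_tip (a point): the very end of the gauge's sprung steel pin, on the gauge's axis, 98 mm below gauge_grip while the pin is out (82 mm when fully in); same axes as the gauge
- plunger (a joint): how far the gauge's sprung tip is pushed in (m): 0 = fully out, 0.016 = fully in. Spring: 1.0 N to start moving, then 0.5 N per mm, so 5.0 N at half way (0.008) and 9.0 N fully in; further in it is rigid.
- gauge: the whole pen-like gauge, about 0.15 kg; origin on its axis at the underside of its aluminium flange (46 mm across, 6 mm thick, just below the grip), 41 mm below gauge_grip, z up. Below the flange: a round nose 24 mm across, 35 mm long, then the sprung steel pin, 8 mm thick, round end, sticking out 22 mm.
- holder: holder of the gauge, fixed to the table: grey tube 52 mm across with a 31 mm bore, 66 mm high, on a foot disc 90 mm across; origin at the centre of its underside. The gauge's flange rests on the rim, the nose and pin (57 mm in all) hang inside.
- spot (a point): the marked spot: centre of the dark engraved ring (22 mm across) in the middle of the round brass coupon, on its top face; z points square out of the face, x up the slope. The face slopes 20 degrees, its low edge towards the robot's side, and this point is 44 mm above the table.
- coupon: round brass coupon, 84 mm across, 4 mm thick, lying fixed on a grey wedge-shaped stand 110 x 110 mm, 20 mm high at the low edge and 60 mm at the high edge, which is fixed to the table; origin at the centre of its top face (same as spot)
- stand_kite: the other wedge stand, the same size, with a kite-shaped brass coupon about 94 mm long, also with a ring: not to be gauged; origin at the centre of its underside
- jar: amber glass jar, 60 mm across, 85 mm high, white lid; bystander, to be left alone; origin at its underside
- can: steel can with a paper label, 68 mm across, 110 mm high; bystander, to be left alone; origin at its underside
- tape: roll of paper masking tape lying flat, 90 mm across, 24 mm high; bystander, to be left alone; origin at its underside
- cup: spray-gun paint cup, aluminium with a white screw lid, 74 mm across, 88 mm high; bystander, to be left alone; origin at its underside
- brush: flat paint brush lying on the table; bystander, to be left alone; origin at its underside
- blank: two-step brass blank, 70 x 45 x 10 mm, lying flat; bystander, to be left alone; origin at its underside
There are look-alikes about, which are no part of the job. What is shaped like the gauge but purple or red is not meant.

How it is judged:
By the outcome, as a careful person would: the job done as asked, in the order asked, and still so for the second after the job is handed in, while the arm keeps its last pose, push and grip.
It also fails if it takes over 48 s, if anything falls off the work surface, if the arm or the gripper's body presses on something with over 40 N, if the wrist force passes 120 N, or if a joint passes its speed limit or range.

ROBOT

A 7-joint arm with a two-finger parallel gripper is mounted at the origin on the work surface. World frame = base frame: x ahead of the robot, y to its left, z up, the work surface at z = 0. Lengths are in m, angles in rad, forces in N, time in s.
With the tool pointing down it reaches from about 0.425 to 0.925 m from the base axis. Payload 6.8 kg.
Tool frame: the origin (TCP) lies midway between the tips of the shut fingers; the grasp point (between the pads) lies 19 mm behind it; z points along the fingers, y is the line along which they close (so a half turn about z gives the same grasp; the last joint's range is limited). The gripper opens to 85 mm and grips with 20 to 120 N. Pads are 22 mm wide; open, the fingers measure 114 mm over their backs; the gripper's body (76 mm by 85 mm) begins 54 mm behind the grasp point. The pads swing forward as they close: fully open they stand 13 mm farther back than shut.
Start: joints at [-1.221, 0.477, 0.022, 1.555, -0.011, 1.109, -0.083], TCP at [0.298, 0.606, 0.231] pointing down, gripper open.
Joint ranges: [-2.96, 2.96], [-0.34, 2.1], [-1.41, 1.46], [0.24, 2.44], [-1.37, 4.51], [0.17, 1.92], [-2.96, 2.96]. Speed limits (rad/s): [2.39, 2.39, 3.14, 3.14, 3.14, 3.14, 3.14].

INTERFACE

Orientations are given as a rotation vector (axis times angle).
In Python, from bench import r gives the robot as it stands. The module is installed in compiled form; this text tells all that it offers.
- The arm moves only by the tool apply_moves, never from a script. Its argument "rows" is a list of rows, each a list of 6 numbers: the shift along the tool's x, y, z scaled (see below), then the turn, a rotation vector about the tool's x, y, z scaled (see below). A call has 1 to 5 rows; each row is the pose to reach, as a shift and turn from the pose commanded when the call began, along the tool's axes at that moment; what a row does not reach only later rows make up. The controller multiplies each number of a shift by 0.25 m and each number of a turn by 90 degrees. A row lasts 1/8 s, in which the tool goes at most 62.5 mm and 10.7 degrees, less where a joint would pass 70% of its speed; a pose out of reach is approached as far as the arm can. A call with a number of a shift or a turn outside -1 to 1 is refused whole. A call with a gripper value outside its range is refused whole. "claw" is the opening, from 0 (shut) to 1 (fully open), set as the call begins (left out, the last holds). The fingers move at their own pace and stop on an object; "newtons" is the grip in N (left out, the last holds). Time passes only in rows, so rows that repeat a pose let the fingers close. It gives the time, the measured TCP pose, the force, the opening and the grip force at its end, in the units of the state.
- r.get_obs(): the state, without advancing time (a new reading comes with each control period).
- r.grab_frame(name): name is "scene" or "top" or "wrist"; returns a dict with "pixels" (384x512x3 uint8, red, green, blue), "intrinsics" (3x3 intrinsics, pixels), "dist" ([k1, k2, p1, p2, k3] as OpenCV has them; the pictures are not rectified), "eye" and "attitude" of the camera in the world. Camera axes: x right, y up, looking along -z (the intrinsics and any distortion apply to the point x, -y, -z); pixel columns grow to the right and rows downward; lengths in m; the calibration is good to about 2 mm. A picture is of the moment at which its call begins. There is no depth.
- r.hand_in(): hands the job in; it is judged then, once.
Trained networks look in a picture, given as the dict that the camera call returned (one of the last four; its "shot" number tells which), for a name from the list of things; names that differ only in an ending like _2 or _b are one class to them, and where a whole thing is asked for, a point or a joint stands for the part that bears it (a point fixed in the world has none). Each returns a list of dicts, best first, with "conf" (0 to 1); they miss things now and then, are a little off and sometimes report something else, mostly with a low value. They report only what shows in the picture. A call takes as long as a camera call. They do not tell look-alikes from the thing itself.
- r.search_frame(picture, thing): "rect" ([left, top, width, height] in pixels, round what is visible of it).
- r.outline_of(picture, thing): "pixels" (384x512 bool, what is visible of it) and "rect" ([left, top, width, height] in pixels, round what is visible of it).
- r.landmark_of(picture, thing): "point" ([column, row] in pixels: a listed point, or the origin of a listed thing).
The state is a dict: "clock": time; "joints": joint angles; "qvel": joint speeds; "tau": joint torques, N m; "tcp_pos": TCP position; "orientation": TCP orientation; "contact_force": force on the tool from outside, world axes, zero at the start; "moment": the same for the moment, N m; "grip_width": finger opening in m; "gripper_force": force on a finger pad.
Only numpy, scipy, OpenCV 4.12 (cv2) and the standard library are available. Lean on these libraries where they do the work, as an engineer would, in place of code of your own. Each camera call takes 0.05 s, during which the arm holds its last target. There are 200 camera calls.

## Working session

There is one attempt and no reset: what is moved stays moved. The work goes in short steps, Python scripts to look and compute and a tool call to move; the robot and the scene stay as the last step left them, time stands still between calls to the robot, and variables do not carry over. Pictures are saved under pics/ and viewed, at most 10 in all, crops included, and the job is handed in when it is done.

Besides the shell and the picture viewer there is one more tool, called after ">>>" in YAML: its name, and indented under it one key for each argument. apply_moves: Moves the arm, as the interface text tells. Its arguments: {"type":"object","properties":{"rows":{"type":"array","items":{"type":"array","items":{"type":"number"}}},"claw":{"type":"number"},"newtons":{"type":"number"}},"required":["rows"]}

```bash
mkdir -p pics
cat > h.py <<'E'
import numpy as np, cv2
from scipy.spatial.transform import Rotation as R
from bench import r
def att(f):
    a=np.array(f["attitude"],float)
    return a if a.shape==(3,3) else (R.from_rotvec(a).as_matrix() if a.size==3 else R.from_quat(a).as_matrix())
def ray(f,p):
    u=cv2.undistortPoints(np.array([[p]],float),np.array(f["intrinsics"],float),np.array(f["dist"],float))[0,0]
    d=att(f)@np.array([u[0],-u[1],-1.0]); return np.array(f["eye"],float),d/np.linalg.norm(d)
def atz(f,p,z):
    e,d=ray(f,p); return e+d*(z-e[2])/d[2]
def proj(f,P):
    q=att(f).T@(np.array(P,float)-np.array(f["eye"],float)); q=np.array([q[0],-q[1],-q[2]])
    return cv2.projectPoints(q[None],np.zeros(3),np.zeros(3),np.array(f["intrinsics"],float),np.array(f["dist"],float))[0].ravel()
def tri(obs):
    A=np.zeros((3,3));b=np.zeros(3)
    for f,p in obs:
        e,d=ray(f,p);M=np.eye(3)-np.outer(d,d);A+=M;b+=M@e
    return np.linalg.solve(A,b)
def save(f,n): cv2.imwrite("pics/"+n,cv2.cvtColor(f["pixels"],cv2.COLOR_RGB2BGR))
E
python3 - <<'E'
from h import *
np.set_printoptions(precision=4,suppress=True)
o=r.get_obs(); print(o)
fs=[r.grab_frame("scene"),r.grab_frame("top")]
pic=np.hstack([f["pixels"] for f in fs]) 
save(fs[0],"s0.png");save(fs[1],"t0.png")
print(fs[0]["attitude"],fs[0]["eye"],fs[1]["eye"],fs[1]["attitude"])
Z={"handle_bar":.1075,"handle_hinge":.058,"gauge_grip":.107,"spot":.044,"holder":0,"stand_kite":0,"jar":0,"can":0,"tape":0,"cup":0,"brush":0,"blank":0,"gauge":.066}
for t,z in Z.items():
    for n,f in zip("st",fs):
        print(t,n,[(round(d["conf"],2),np.round(d["point"],1),atz(f,d["point"],z).round(3)[:2]) for d in r.landmark_of(f,t)[:4]])
E
```

```text
{'clock': 0.0, 'joints': array([-1.2211,  0.4778,  0.0223,  1.5565, -0.0115,  1.1093, -0.0831]), 'qvel': array([-0.0002,  0.0004,  0.0001, -0.001 ,  0.0002,  0.001 ,  0.0002]), 'tau': array([ -0.0011, -59.6439,   1.6076, -28.1197,   0.0125,   0.0094,
        -0.    ]), 'tcp_pos': array([0.2981, 0.605 , 0.2303]), 'orientation': array([-0.7127, -3.0594,  0.0029]), 'contact_force': array([-0.0257,  0.4355, -0.08  ]), 'moment': array([-0.0084,  0.0107, -0.005 ]), 'gripper_force': 0.0, 'grip_width': 0.08563125626655876}
[0.6083 0.1699 0.51  ] [ 0.9783 -0.767   1.3306] [0.3044 0.0028 1.0856] [ 0.1556 -0.168  -1.6845]
handle_bar s [(0.49, array([265.7, 122.3]), array([0.415, 0.271])), (0.21, array([171.9, 292.3]), array([ 0.508, -0.415]))]
handle_bar t [(0.59, array([142.6, 244.2]), array([0.419, 0.263]))]
handle_hinge s [(0.7, array([276. , 141.7]), array([0.47 , 0.249]))]
handle_hinge t [(0.65, array([150.4, 228.3]), array([0.464, 0.254]))]
gauge_grip s [(0.69, array([238.8, 178.7]), array([0.463, 0.011])), (0.62, array([214.9, 160.9]), array([0.356, 0.035])), (0.56, array([270.4, 158.9])
[... 1322 characters left out ...]
0.24, array([263.7, 124.7]), array([0.365, 0.347]))]
brush t [(0.89, array([372.4, 116.1]), array([ 0.722, -0.394]))]
blank s [(0.84, array([148.9, 245.8]), array([ 0.31 , -0.293])), (0.73, array([239.6, 338.5]), array([ 0.713, -0.402]))]
blank t [(0.78, array([361.9, 263.2]), array([ 0.31 , -0.291]))]
gauge s [(0.67, array([216.6, 169. ]), array([0.359, 0.035])), (0.53, array([271.7, 166.3]), array([0.514, 0.138])), (0.47, array([242.5, 187.6]), array([0.475, 0.012]))]
gauge t [(0.82, array([245.5, 215.2]), array([0.467, 0.005])), (0.72, array([188. , 203.3]), array([0.516, 0.15 ])), (0.59, array([236. , 264.1]), array([0.345, 0.043])), (0.5, array([390.8, 193.6]), array([ 0.478, -0.379]))]
```

Run:
```python
import cv2
for n in ("s0","t0"):
    cv2.imwrite(f"pics/{n}b.png",cv2.resize(cv2.imread(f"pics/{n}.png")[90:390] if n=="s0" else cv2.imread(f"pics/{n}.png")[80:320],None,fx=1.56,fy=1.56,interpolation=cv2.INTER_CUBIC))
```

```text
(no output)
```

View pics/s0b.png

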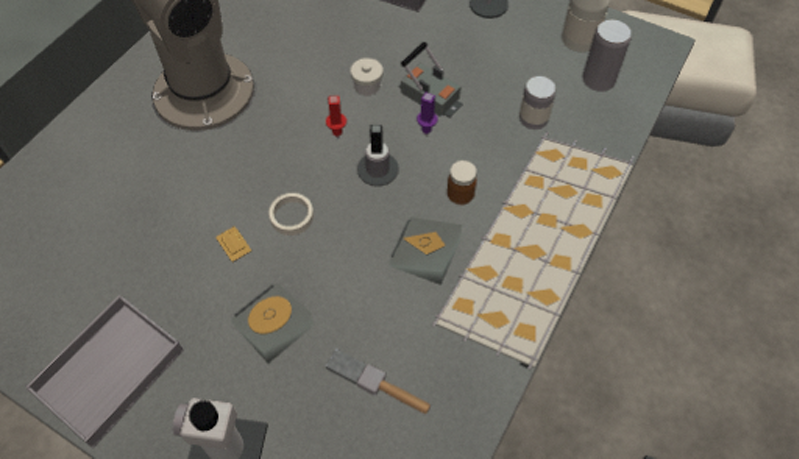

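View pics/t0b.png

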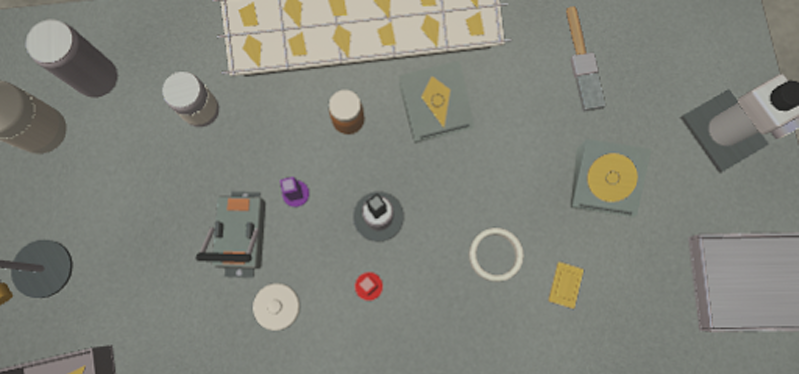

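The scene and top views show the isolator with its handle on, at top (150,228). The black gauge in its holder is at top (242,214). The round coupon is at top (390,199). The red and purple gauges are decoys. Next I'll measure the directions of the axes.

```bash
cat >> h.py <<'E'
def pose():
    o=r.get_obs(); return np.array(o["tcp_pos"]),R.from_rotvec(o["orientation"])
def down(yaw):  # tool z down, tool x at yaw
    c,s=np.cos(yaw),np.sin(yaw); return R.from_matrix(np.array([[c,s,0],[s,-c,0],[0,0,-1]]))
def mv(P,Q,p0=None,q0=None):
    if p0 is None: p0,q0=pose()
    return np.round(np.r_[q0.inv().apply(np.array(P)-p0)/.25,(q0.inv()*Q).as_rotvec()/(np.pi/2)],4).tolist()
E
python3 - <<'E'
from h import *
np.set_printoptions(precision=4,suppress=True)
f=r.grab_frame("top"); w=r.grab_frame("wrist"); s=r.grab_frame("scene")
p,q=pose(); print(p,"\n",q.as_matrix()); print("wristcam rel", q.inv().apply(np.array(w["eye"])-p), q.inv().as_matrix()@att(w))
g=cv2.cvtColor(f["pixels"],cv2.COLOR_RGB2GRAY); hsv=cv2.cvtColor(f["pixels"],cv2.COLOR_RGB2HSV)
def seg(box,mask,z,name):
    x0,y0,x1,y1=box; m=np.zeros_like(g); m[y0:y1,x0:x1]=mask[y0:y1,x0:x1]*255
    n,l,st,c=cv2.connectedComponentsWithStats(m); k=1+st[1:,4].argmax()
    ys,xs=np.where(l==k); W=np.array([atz(f,(a,b),z)[:2] for a,b in zip(xs,ys)]).astype(np.float32)
    mr=cv2.minAreaRect(W); print(name,len(xs),st[k],"mean",W.mean(0),"rect",mr,"pca",np.linalg.svd(W-W.mean(0),full_matrices=False)[2][0]); return W
seg((120,236,170,255),g<35,.1075,"bar")
seg((228,200,256,222),g<45,.142,"grip")
seg((370,170,412,222),(hsv[...,1]>120)&(g>60),.044,"coupon")
for t in("isolator","holder","coupon"):
  for n,ff in (("t",f),("s",s)):
    for d in r.outline_of(ff,t)[:1]:
        m=d["pixels"];ys,xs=np.where(m);z=.045 if t!="coupon" else .03
        W=np.array([atz(ff,(a,b),z)[:2] for a,b in zip(xs,ys)]).astype(np.float32)
        print(t,n,d["conf"],d["rect"],cv2.minAreaRect(W))
i=f["pixels"]
a=cv2.resize(i[205:262,115:185],None,fx=8,fy=8,interpolation=cv2.INTER_CUBIC)[:450]
cs=[i[208:262,118:182],i[195:249,220:284],i[165:219,358:422],s["pixels"][262:316,140:204]]
T=[cv2.resize(c,None,fx=6,fy=5.5,interpolation=cv2.INTER_CUBIC) for c in cs]
m=np.vstack([np.hstack(T[:2]),np.hstack(T[2:])]); save({"pixels":m},"c1.png")
E
```

```text
[0.2984 0.6055 0.2313] 
 [[-0.897  0.442  0.   ]
 [ 0.442  0.897  0.   ]
 [-0.     0.    -1.   ]]
wristcam rel [ 0.0757 -0.0005 -0.1422] [[-0.0003  0.9559  0.2936]
 [ 1.      0.0004 -0.0004]
 [-0.0005  0.2936 -0.9559]]Traceback (most recent call last):
  File "<stdin>", line 11, in <module>
  File "<stdin>", line 8, in seg
ValueError: attempt to get argmax of an empty sequence
```

Run:
```python
from h import *
np.set_printoptions(precision=4,suppress=True)
f=r.grab_frame("top"); s=r.grab_frame("scene")
g=cv2.cvtColor(f["pixels"],cv2.COLOR_RGB2GRAY); hsv=cv2.cvtColor(f["pixels"],cv2.COLOR_RGB2HSV)
def seg(box,mask,z,name):
    x0,y0,x1,y1=box; m=np.zeros_like(g); m[y0:y1,x0:x1]=mask[y0:y1,x0:x1]*255
    n,l,st,c=cv2.connectedComponentsWithStats(m)
    if n<2: print(name,"none",np.percentile(g[y0:y1,x0:x1],[0,5,10,50]));return
    k=1+st[1:,4].argmax()
    ys,xs=np.where(l==k); W=np.array([atz(f,(a,b),z)[:2] for a,b in zip(xs,ys)]).astype(np.float32)
    mr=cv2.minAreaRect(W); print(name,len(xs),st[k],"mean",W.mean(0),"rect",mr,"pca",np.linalg.svd(W-W.mean(0),full_matrices=False)[2][0]); return W
seg((120,236,170,255),g<55,.1075,"bar")
seg((228,200,256,222),g<60,.142,"grip")
seg((370,170,412,222),(hsv[...,1]>120)&(g>60),.044,"coupon")
for t in("isolator","coupon"):
  for n,ff in (("t",f),("s",s)):
    for d in r.outline_of(ff,t)[:1]:
        m=d["pixels"];ys,xs=np.where(m);z=.045 if t!="coupon" else .03
        W=np.array([atz(ff,(a,b),z)[:2] for a,b in zip(xs,ys)]).astype(np.float32)
        print(t,n,d["conf"],d["rect"],cv2.minAreaRect(W))
i=f["pixels"]
cs=[i[208:262,118:182],i[195:249,220:284],i[165:219,358:422],s["pixels"][262:316,140:204]]
T=[cv2.resize(c,None,fx=6,fy=5.5,interpolation=cv2.INTER_CUBIC) for c in cs]
save({"pixels":np.vstack([np.hstack(T[:2]),np.hstack(T[2:])])},"c1.png")
```

```text
bar 147 [126 242  35   6 147] mean [0.4181 0.2611] rect ((0.41817498207092285, 0.26230964064598083), (0.0833071768283844, 0.010473251342773438), 81.1343002319336) pca [0.1414 0.9899]
grip 45 [235 209  12  11  45] mean [0.4572 0.0139] rect ((0.45840591192245483, 0.017354974523186684), (0.028786659240722656, 0.021280884742736816), 72.66465759277344) pca [-0.3563 -0.9344]
coupon 723 [377 179  32  30 723] mean [ 0.4823 -0.3911] rect ((0.4819328784942627, -0.3916071653366089), (0.08285124599933624, 0.079219289124012), 83.03598022460938) pca [ 0.5324 -0.8465]
isolator t 0.6 [122.9, 227.1, 40.8, 22.7] ((0.4445039629936218, 0.2736966907978058), (0.0986488088965416, 0.056591834872961044), 81.00249481201172)
isolator s 0.66 [258.9, 121.4, 21.2, 23.7] ((0.42330747842788696, 0.29269689321517944), (0.07804171741008759, 0.12026235461235046), 57.02893829345703)
coupon t 0.62 [376.6, 178.5, 33.4, 34.2] ((0.48645997047424316, -0.39688634872436523), (0.0782877504825592, 0.08586138486862183), 34.70969009399414)
coupon s 0.57 [158.8, 281.2, 27.7, 24.0] ((0.47985103726387024, -0.39092978835105896), (0.07655034214258194, 0.06372295320034027), 50.80473327636719)
```

View pics/c1.png

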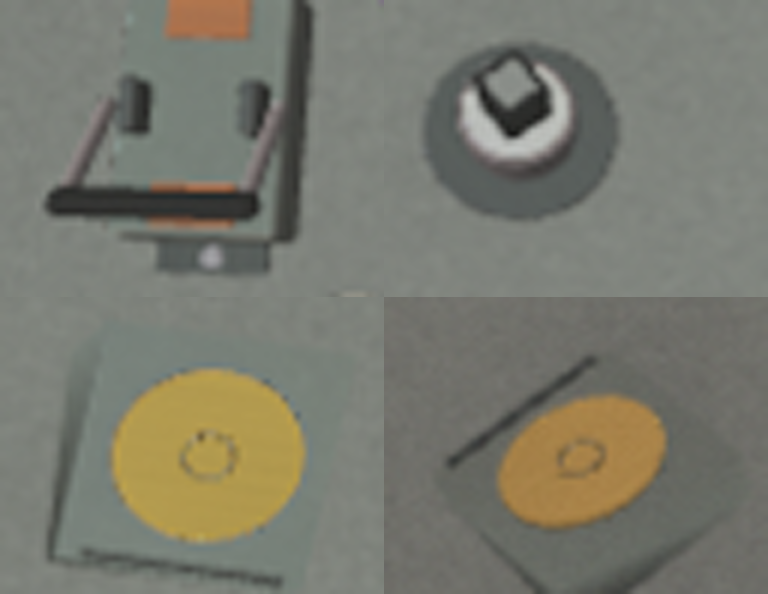

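The crops show the bar square across the isolator, leaning to the robot's side (yaw about -8°). The ring centre is at top pixel (392.8,193.7), which agrees with the coupon centroid of about (0.482,-0.391). The low edge of the slope faces the robot. Now I'll move behind the bar, with the fingers shut.

Run:
```python
from h import *
print(mv([.373,.268,.20],down(np.radians(171.9))))
f=r.grab_frame("top")
a,b=[atz(f,p,.02) for p in((371.8,211.2),(405,216.5))];d=(a-b)[:2];print("slope low edge dir",np.degrees(np.arctan2(d[1],d[0])),np.linalg.norm(d),a,b, atz(f,(392.8,193.7),.044))
```

```text
[-0.8646, -1.079, 0.1253, 0.0, 0.0, -0.2015]
slope low edge dir 73.79852436605286 0.0893166910148883 [ 0.44412685 -0.33633586  0.02      ] [ 0.41920608 -0.42210547  0.02      ] [ 0.48098054 -0.39254255  0.044     ]
```

>>> apply_moves:
  rows:
    - [-0.7, -0.88, 0, 0, 0, -0.2]
    - [-0.7, -0.88, 0, 0, 0, -0.2]
    - [-0.7, -0.88, 0, 0, 0, -0.2]
    - [-0.7, -0.88, 0, 0, 0, -0.2]
    - [-0.7, -0.88, 0, 0, 0, -0.2]
  claw: 0

```text
clock: 2.52
tcp_pos: [0.359, 0.3271, 0.2315]
orientation: [0.232, 3.133, -0.001]
contact_force: [0.2, 0.8, 0.6]
grip_width: -0.0
gripper_force: 0.0
```

Run:
```python
from h import *
print(pose()[0],r.get_obs()["clock"],mv([.373,.268,.20],down(np.radians(171.9))))
w=r.grab_frame("wrist")
for t,z in(("handle_bar",.1075),("handle_hinge",.058)):
    print(t,[(d["conf"],np.round(d["point"]),atz(w,d["point"],z)) for d in r.landmark_of(w,t)[:2]])
```

```text
[0.35900315 0.32710536 0.23149681] 2.525 [-0.0901, -0.2256, 0.1261, -0.0003, 0.0003, -0.004]
handle_bar [(0.84, array([188., 257.]), array([0.41807028, 0.25667728, 0.1075    ]))]
handle_hinge [(0.91, array([203., 271.]), array([0.46244067, 0.25404689, 0.058     ]))]
```

>>> apply_moves:
  rows:
    - [-0.09, -0.24, 0.1, 0, 0, 0]
    - [-0.09, -0.24, 0.2, 0, 0, 0]
    - [-0.09, -0.24, 0.4, 0, 0, 0]
    - [-0.09, -0.24, 0.555, 0, 0, 0]
    - [-0.09, -0.24, 0.555, 0, 0, 0]

```text
clock: 3.3
tcp_pos: [0.37, 0.2683, 0.0905]
orientation: [-0.222, -3.13, 0.006]
contact_force: [-0.8, -0.6, -0.2]
grip_width: 0.0001
gripper_force: 0.0
```

>>> apply_moves:
  rows:
    - [-0.1, 0, 0, 0, 0, 0]
    - [-0.18, 0, 0, 0, 0, 0]
    - [-0.26, 0, 0, 0, 0, 0]
    - [-0.34, 0, 0, 0, 0, 0]
    - [-0.42, 0, 0, 0, 0, 0]

```text
clock: 3.92
tcp_pos: [0.4775, 0.2532, 0.0931]
orientation: [0.226, 3.132, 0.001]
contact_force: [-0.3, 0.2, -0.3]
grip_width: -0.0002
gripper_force: 0.1
```

Run:
```python
from h import *
w=r.grab_frame("wrist");s=r.grab_frame("scene")
print(r.landmark_of(s,"handle_bar")[:2], proj(s,[.467+.049,.255-.007,.1075]),proj(s,[.418,.262,.1075]))
save({"pixels":np.hstack([w["pixels"],cv2.resize(s["pixels"][90:186,230:330],(400,384))])[:, :800]},"w1.png")
```

```text
[{'point': [284.7, 133.2], 'conf': 0.58}] [288.02108682 137.19093326] [265.13360106 124.17635276]
```

View pics/w1.png

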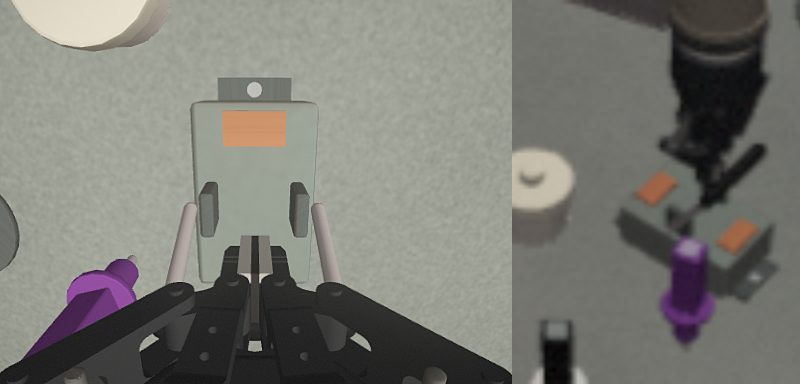

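The handle went over: the wrist view shows its arms leaning to the far side, past (255,260). The fingers are still between the cheeks and the bar. I'll rise and go above the gauge.

>>> apply_moves:
  rows:
    - [0.05, 0, -0.25, 0, 0, 0]
    - [0.05, 0, -0.5, 0, 0, 0]
    - [0.05, 0, -0.7, 0, 0, 0]
    - [0.05, -0.3, -0.7, 0, 0, 0]
    - [0.05, -0.6, -0.7, 0, 0, 0]

```text
clock: 4.7
tcp_pos: [0.4447, 0.1305, 0.268]
orientation: [0.222, 3.133, 0.001]
contact_force: [0.6, -1.7, -0.5]
grip_width: -0.0001
gripper_force: 0.0
```

Run:
```python
from h import *
print(pose()[0],mv([.466,.013,.26],down(np.radians(171.9))))
```

```text
[0.44467055 0.13048184 0.26803618] [-0.1506, -0.4533, 0.032, 0.0004, 0.0006, 0.0001]
```

>>> apply_moves:
  rows:
    - [-0.15, -0.36, 0.03, 0, 0, 0]
    - [-0.15, -0.36, 0.03, 0, 0, 0]
    - [-0.15, -0.36, 0.03, 0, 0, 0]
    - [-0.15, -0.36, 0.03, 0, 0, 0]
  claw: 1

```text
clock: 5.2
tcp_pos: [0.4691, 0.0379, 0.2599]
orientation: [-0.224, -3.133, -0.001]
contact_force: [0.4, 0.6, 0.1]
grip_width: 0.0725
gripper_force: 0.0
```

Run:
```python
from h import *
np.set_printoptions(precision=4,suppress=True)
w=r.grab_frame("wrist");s=r.grab_frame("scene")
print(pose()[0],r.get_obs()["clock"])
for t,z in(("gauge_grip",.107),("gauge",.066),("holder",0)):
    print(t,[(d["conf"],np.round(d["point"]),atz(w,d["point"],z)) for d in r.landmark_of(w,t)[:2]])
print("bar",[(d["conf"],np.round(d["point"])) for d in r.landmark_of(s,"handle_bar")[:2]],proj(s,[.467+.049,.255-.007,.1075]))
save({"pixels":np.hstack([w["pixels"],cv2.resize(s["pixels"][90:186,230:330],(400,384))])[:, :800]},"w2.png")
```

```text
[0.4692 0.0384 0.2599] 5.3
gauge_grip [(0.96, array([232., 177.]), array([0.4664, 0.0169, 0.107 ])), (0.9, array([369., 206.]), array([0.5144, 0.1432, 0.107 ]))]
gauge [(0.92, array([240.,  48.]), array([0.3508, 0.0407, 0.066 ])), (0.72, array([355., 190.]), array([0.5102, 0.1423, 0.066 ]))]
holder [(0.94, array([233., 158.]), array([0.4693, 0.0107, 0.    ]))]
bar [(0.63, array([289., 138.]))] [288.0211 137.1909]
```

View pics/w2.png

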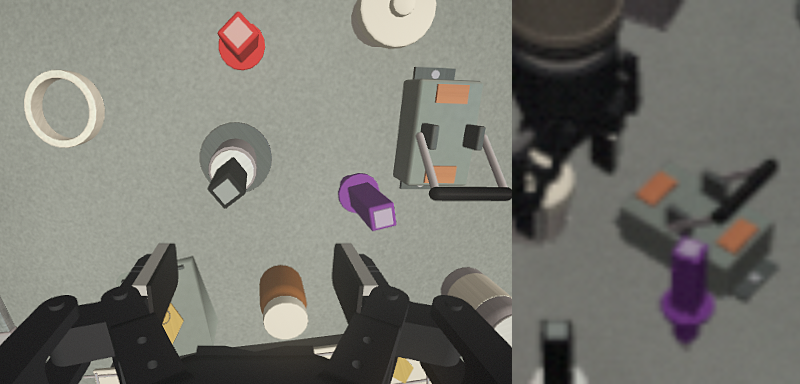

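The scene crop shows the bar now leaning to the far side, so the isolator is off (bar at scene (289,138), as predicted). In the wrist view the black gauge is at (227,189) with its grip turned diagonally. I'll fit its yaw.

Run:
```python
from h import *
np.set_printoptions(precision=4,suppress=True)
w=r.grab_frame("wrist"); g=cv2.cvtColor(w["pixels"],cv2.COLOR_RGB2GRAY)
x0,y0,x1,y1=200,160,255,212
print(g[186:194:4,200:254:3])
dark=np.zeros_like(g); dark[y0:y1,x0:x1]=(g[y0:y1,x0:x1]<70)*255
cnt=max(cv2.findContours(dark,cv2.RETR_EXTERNAL,cv2.CHAIN_APPROX_NONE)[0],key=len); full=np.zeros_like(g); cv2.drawContours(full,[cnt],-1,255,-1)
top=((full>0)&(g>85)).astype(np.uint8); top=cv2.morphologyEx(top,cv2.MORPH_OPEN,np.ones((2,2)))
n,l,st,c=cv2.connectedComponentsWithStats(top);k=1+st[1:,4].argmax();print(st[k],c[k])
ys,xs=np.where(l==k);W=np.array([atz(w,(a,b),.142)[:2] for a,b in zip(xs,ys)]).astype(np.float32)
print(W.mean(0),cv2.minAreaRect(W))
print("pred", proj(w,[.466,.0145,.142]))
```

```text
[[154 154 159  48  61  59 173 164 166 166 165 172  56  62  57  38 153 113]
 [151 156 162  77  49 169 165 165 165 165 165 165 171  64  63  47 113 160]]
[214 179  27  26 391] [227.0026 191.5678]
[0.4705 0.0141] ((0.4705979824066162, 0.01409834623336792), (0.016706764698028564, 0.01705404371023178), 30.4268741607666)
pred [226.5581 186.3751]
```

Run:
```python
from h import *
print(np.round(r.get_obs()["joints"],3)); p,q=pose(); print(p)
for y in(210.4,120.4): print(mv([.469,.014,.20],down(np.radians(y))))
```

```text
[-0.443  0.102  0.25   2.005 -0.029  1.039  1.249]
[0.46955114 0.03746034 0.26004107]
[-0.0112, -0.0932, 0.2402, 0.0001, -0.0, -0.4284]
[-0.0112, -0.0932, 0.2402, 0.0, -0.0001, 0.5716]
```

>>> apply_moves:
  rows:
    - [-0.011, -0.093, 0.24, 0, 0, 0.5716]
    - [-0.011, -0.093, 0.24, 0, 0, 0.5716]
    - [-0.011, -0.093, 0.24, 0, 0, 0.5716]
    - [-0.011, -0.093, 0.24, 0, 0, 0.5716]
    - [-0.011, -0.093, 0.24, 0, 0, 0.5716]

```text
clock: 6.18
tcp_pos: [0.4691, 0.0137, 0.2]
orientation: [-1.57, -2.721, 0.0]
contact_force: [-0.4, 0.6, 0.6]
grip_width: 0.0854
gripper_force: 0.0
```

>>> apply_moves:
  rows:
    - [0, 0, 0, 0, 0, 0.02]
    - [0, 0, 0, 0, 0, 0.02]

```text
clock: 6.42
tcp_pos: [0.469, 0.0136, 0.2]
orientation: [-1.602, -2.702, 0.0]
contact_force: [0.0, -0.2, 0.8]
grip_width: 0.0854
gripper_force: 0.0
```

Run:
```python
from h import *
np.set_printoptions(precision=4,suppress=True)
w=r.grab_frame("wrist"); p,q=pose(); print(p,mv([.469,.014,.088],down(np.radians(120.4))))
g=cv2.cvtColor(w["pixels"],cv2.COLOR_RGB2GRAY)
c=proj(w,[.469,.014,.142]); print(c)
x0,y0=np.int32(c)-45;x1,y1=np.int32(c)+45
m=np.zeros_like(g); m[y0:y1,x0:x1]=(g[y0:y1,x0:x1]<75)*255
cnt=max(cv2.findContours(m,cv2.RETR_EXTERNAL,cv2.CHAIN_APPROX_NONE)[0],key=len); full=np.zeros_like(g); cv2.drawContours(full,[cnt],-1,255,-1)
top=cv2.morphologyEx(((full>0)&(g>85)).astype(np.uint8),cv2.MORPH_OPEN,np.ones((3,3)))
n,l,st,cc=cv2.connectedComponentsWithStats(top)
if n>1:
    k=1+st[1:,4].argmax(); ys,xs=np.where(l==k);W=np.array([atz(w,(a,b),.142)[:2] for a,b in zip(xs,ys)]).astype(np.float32)
    print(st[k],cc[k],W.mean(0),cv2.minAreaRect(W))
print([(d["conf"],np.round(d["point"]),atz(w,d["point"],.107)) for d in r.landmark_of(w,"gauge_grip")[:2]])
save(w,"w3.png")
```

```text
[0.469  0.0136 0.2001] [0.0016, 0.0007, 0.4483, 0.0, -0.0, -0.0192]
[256.0891 211.0306]
[244 200  25  25 619] [256. 212.] [0.4693 0.0133] ((0.4693327844142914, 0.013293593190610409), (0.01590842194855213, 0.016790112480521202), 28.6250057220459)
[(0.96, array([256., 195.]), array([0.4695, 0.014 , 0.107 ])), (0.79, array([127.,  83.]), array([0.351 , 0.0426, 0.107 ]))]
```

View pics/w3.png

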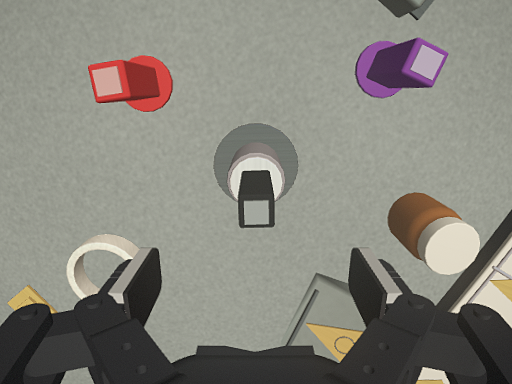

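The wrist view shows the black grip at (256,212), centred between the open fingers and square to them, with the red and purple decoys well clear. I'll descend and grip.

>>> apply_moves:
  rows:
    - [0.001, 0, 0.12, 0, 0, 0]
    - [0.001, 0, 0.24, 0, 0, 0]
    - [0.001, 0, 0.36, 0, 0, 0]
    - [0.001, 0, 0.436, 0, 0, 0]
    - [0.001, 0, 0.436, 0, 0, 0]

```text
clock: 7.15
tcp_pos: [0.4679, 0.0134, 0.09]
orientation: [-1.603, -2.699, 0.003]
contact_force: [0.7, -0.0, -0.0]
grip_width: 0.0851
gripper_force: 0.0
```

>>> apply_moves:
  rows:
    - [0, 0, 0, 0, 0, 0]
    - [0, 0, 0, 0, 0, 0]
    - [0, 0, 0, 0, 0, 0]
    - [0, 0, 0, 0, 0, 0]
    - [0, 0, 0, 0, 0, 0]
  claw: 0
  newtons: 60

```text
clock: 7.78
tcp_pos: [0.4694, 0.0138, 0.0916]
orientation: [1.605, 2.7, 0.001]
contact_force: [-1.1, 0.8, 5.7]
grip_width: 0.0233
gripper_force: 58.8
```

>>> apply_moves:
  rows:
    - [0, 0, 0, 0, 0, 0]
    - [0, 0, -0.08, 0, 0, 0]
    - [0, 0, -0.16, 0, 0, 0]
    - [0, 0, -0.26, 0, 0, 0]
    - [0, 0, -0.36, 0, 0, 0]

```text
clock: 8.4
tcp_pos: [0.4684, 0.0135, 0.1815]
orientation: [-1.605, -2.7, 0.001]
contact_force: [-0.1, -0.4, -2.0]
grip_width: 0.0233
gripper_force: 59.0
```

>>> apply_moves:
  rows:
    - [0, 0, -0.2, 0, 0, 0]
    - [0, 0, -0.3, 0, 0, 0]
    - [0, 0, -0.3, 0, 0, 0]

```text
clock: 8.78
tcp_pos: [0.4698, 0.0138, 0.2575]
orientation: [1.604, 2.698, 0.005]
contact_force: [0.8, 0.3, -1.8]
grip_width: 0.0234
gripper_force: 59.4
```

```bash
cat >> h.py <<'E'
def slope(psi): 
    c,s=np.cos(psi),np.sin(psi);a=np.radians(20); return np.array([-np.sin(a)*c,-np.sin(a)*s,np.cos(a)])
def tilt(n,yaw):
    q=down(yaw); z=q.apply([0,0,1]); ax=np.cross(z,-n); s=np.linalg.norm(ax)
    return R.from_rotvec(ax/s*np.arcsin(s))*q
E
python3 - <<'E'
from h import *
np.set_printoptions(precision=4,suppress=True)
w=r.grab_frame("wrist"); p,q=pose(); print(p, r.get_obs()["joints"],r.get_obs()["contact_force"])
P=p+q.apply([0,0,.0826]); print("pred tip",P,proj(w,P),"grip",proj(w,p+q.apply([0,0,-.0154])))
for t in("gauge_tip","gauge","gauge_grip"): print(t,[(round(d["conf"],2),np.round(d["point"],1)) for d in r.landmark_of(w,t)[:3]])
print("pred flange origin",proj(w,p+q.apply([0,0,.0256])))
n=slope(np.radians(-16.2)); S=np.array([.482,-.3915,.044])
T=S+n*(.0826+.06); print(T,mv(T,tilt(n,np.radians(118.6))))
save(w,"w4.png")
E
```

```text
[0.4688 0.0137 0.256 ] [-0.5268  0.1006  0.3962  2.022  -0.0458  1.0265  0.3894] [ 0.5669 -0.2301 -1.0187]
pred tip [0.4689 0.0137 0.1734] [254.092  198.3734] grip [254.6147 267.5392]
gauge_tip []
gauge [(0.96, array([161.1,  85.8])), (0.78, array([253.9, 233. ])), (0.77, array([355.1,  75.1]))]
gauge_grip [(0.67, array([152.2,  85.2])), (0.66, array([252.8, 267.6])), (0.56, array([370.8,  71.4]))]
pred flange origin [254.3314 230.1297]
[ 0.4352 -0.3779  0.178 ] [-1.3134, -0.8616, 0.3075, -0.1596, -0.1569, -0.0007]
```

View pics/w4.png

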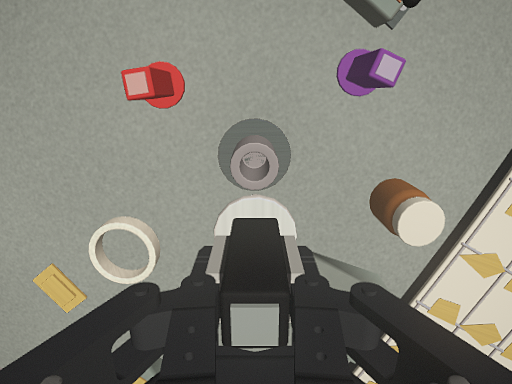

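The wrist view shows the black gauge in the fingers, with grip and flange where predicted (254,232 and 254,267), and the holder empty below at (254,165). I'll carry it to the round coupon.

>>> apply_moves:
  rows:
    - [-0.2, -0.13, 0, 0, 0, 0]
    - [-0.4, -0.26, 0, 0, 0, 0]
    - [-0.6, -0.39, 0, 0, 0, 0]
    - [-0.78, -0.51, 0, 0, 0, 0]
    - [-0.94, -0.62, 0, 0, 0, 0]

```text
clock: 9.6
tcp_pos: [0.4438, -0.2686, 0.2548]
orientation: [-1.606, -2.698, 0.001]
contact_force: [0.7, 0.4, -1.2]
grip_width: 0.0236
gripper_force: 59.2
```

>>> apply_moves:
  rows:
    - [-0.1, -0.06, 0, 0, 0, 0]
    - [-0.2, -0.12, 0, 0, 0, 0]
    - [-0.3, -0.19, 0, 0, 0, 0]
    - [-0.36, -0.24, 0, 0, 0, 0]
    - [-0.36, -0.24, 0, 0, 0, 0]

```text
clock: 10.22
tcp_pos: [0.4338, -0.3757, 0.2546]
orientation: [-1.609, -2.696, 0.002]
contact_force: [0.1, 0.4, -1.9]
grip_width: 0.0234
gripper_force: 59.2
```

Run:
```python
from h import *
np.set_printoptions(precision=4,suppress=True)
w=r.grab_frame("wrist"); p,q=pose(); print(p, r.get_obs()["joints"],r.get_obs()["clock"])
n=slope(np.radians(-16.2)); S=np.array([.482,-.3915,.044])
T=S+n*(.0826+.06); print(T,mv(T,tilt(n,np.radians(118.6))),proj(w,S))
print([(round(d["conf"],2),np.round(d["point"],1),atz(w,d["point"],.044)) for d in r.landmark_of(w,"spot")[:3]])
```

```text
[ 0.4345 -0.3744  0.2547] [ 0.0854  0.3321  0.6575  1.8087 -0.227   1.0797  1.3213] 10.275
[ 0.4352 -0.3779  0.178 ] [-0.0142, -0.0036, 0.3069, -0.1589, -0.1576, -0.0017] [286.4192 194.8463]
[(0.97, array([287. , 194.2]), array([ 0.4822, -0.3905,  0.044 ]))]
```

Run:
```python
from h import *
w=r.grab_frame("wrist"); im=cv2.resize(w["pixels"],None,fx=1.5,fy=1.5,interpolation=cv2.INTER_CUBIC)
S=np.array([.482,-.391,.044])
for psi,col in((-16,(255,0,0)),(-10,(0,0,255))):
    u=np.array([np.cos(np.radians(psi)),np.sin(np.radians(psi)),0]);v=np.array([-u[1],u[0],0])
    c=S*[1,1,0]+0*u
    pts=[c+a*u+b*v+[0,0,.04+a*np.tan(np.radians(20))] for a,b in((-.055,-.055),(-.055,.055),(.055,.055),(.055,-.055))]
    pp=np.array([proj(w,x) for x in pts])*1.5
    for a in range(4): cv2.line(im,tuple(map(int,pp[a])),tuple(map(int,pp[(a+1)%4])),col,1)
save({"pixels":im},"w5.png")
```

```text
(no output)
```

View pics/w5.png

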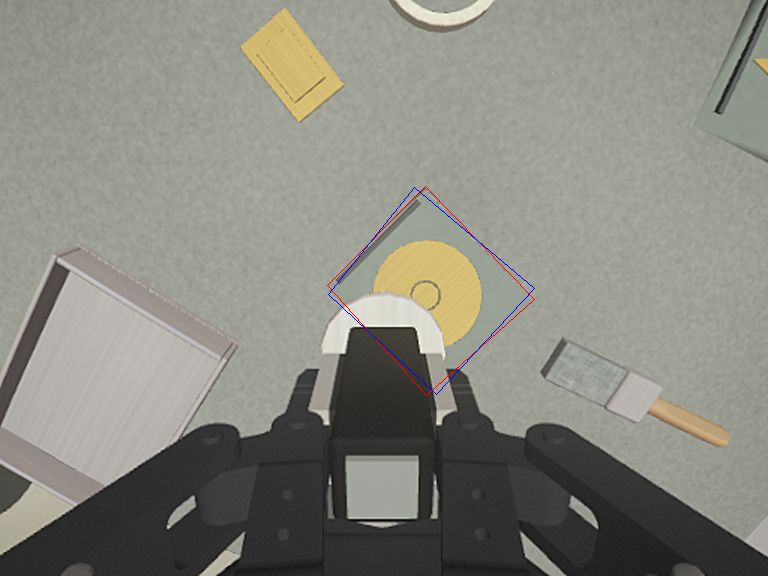

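The wrist view shows the ring at (425,296) in the 1.5x picture, exactly where predicted. The lip of the low edge, (337,285) to (420,200), runs parallel to the red -16° outline, so that yaw is right. I'll tilt and come to hover.

>>> apply_moves:
  rows:
    - [-0.014, -0.004, 0.1, -0.08, -0.08, 0]
    - [-0.014, -0.004, 0.2, -0.159, -0.1575, -0.002]
    - [-0.014, -0.004, 0.307, -0.159, -0.1575, -0.002]
    - [-0.014, -0.004, 0.307, -0.159, -0.1575, -0.002]
    - [-0.014, -0.004, 0.307, -0.159, -0.1575, -0.002]

```text
clock: 11.0
tcp_pos: [0.4374, -0.3782, 0.1804]
orientation: [1.424, 2.408, 0.125]
contact_force: [-0.3, -0.8, -2.2]
grip_width: 0.0234
gripper_force: 59.3
```

Run:
```python
from h import *
np.set_printoptions(precision=4,suppress=True)
w=r.grab_frame("wrist");s=r.grab_frame("scene"); t=r.grab_frame("top"); p,q=pose(); o=r.get_obs();print(p,o["joints"],o["clock"],o["contact_force"])
n=slope(np.radians(-16)); S=np.array([.482,-.391,.044]); Q=tilt(n,np.radians(118.6))
print("axis err deg",np.degrees(np.arccos(-q.apply([0,0,1])@n)))
T=S+n*(.0826+.02); print(T,mv(T,Q))
tip=p+q.apply([0,0,.0826]); print("tip",tip,"pred s",proj(s,tip),"t",proj(t,tip),"w",proj(w,tip),"spot s",proj(s,S),"t",proj(t,S))
for nm,f in(("s",s),("t",t),("w",w)):
  for th in("gauge_tip","spot"): print(nm,th,[(round(d["conf"],2),np.round(d["point"],1)) for d in r.landmark_of(f,th)[:2]])
cs=[s["pixels"][245:325,120:220],w["pixels"][150:270,200:350]]
save({"pixels":np.hstack([cv2.resize(c,(400,320),interpolation=cv2.INTER_CUBIC) for c in cs])},"c6.png")
```

```text
[ 0.4373 -0.3785  0.1806] [ 0.2384  0.2637  0.5213  2.1127 -0.5623  0.5417  1.6747] 11.15 [-0.1075  0.1759 -1.603 ]
axis err deg 0.2615980950717675
[ 0.4483 -0.3813  0.1404] [0.0103, -0.0084, 0.1663, 0.0015, 0.0025, 0.0021]
tip [ 0.4648 -0.3865  0.1031] pred s [165.7798 277.4864] t [399.7112 195.3175] w [255.6381 199.9803] spot s [172.8045 290.4335] t [392.1542 193.3974]
s gauge_tip []
s spot [(0.62, array([171.3, 295.2]))]
t gauge_tip []
t spot [(0.62, array([390.4, 198.6]))]
w gauge_tip []
w spot []
```

View pics/c6.png

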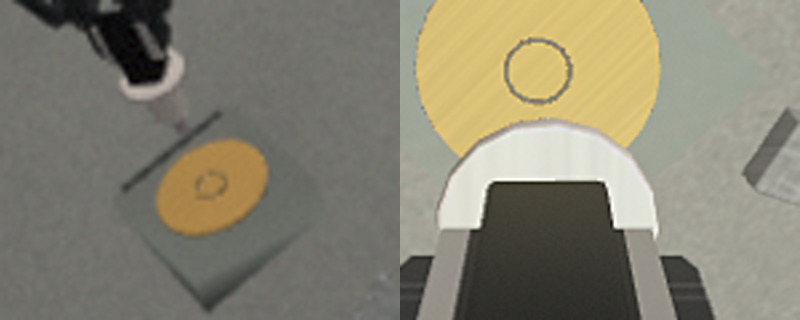

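The scene crop shows the tip at full-picture pixel (165.5,277), as predicted (165.8,277.5), and the ring at (172.8,291). In the wrist view the ring is at about (251.8,176.2).

Run:
```python
from h import *
np.set_printoptions(precision=4,suppress=True)
w=r.grab_frame("wrist"); s=r.grab_frame("scene")
a=atz(w,(251.75,176.2),.044); b=atz(s,(172.75,291.0),.044); print(a,b)
n=slope(np.radians(-16)); Q=tilt(n,np.radians(118.6)); S=(a+b+np.array([.481,-.3925,.044])+np.array([.4822,-.3905,.044]))/4; print(S)
for h in(.02,0,-.008): print(S+n*(.0826+h),mv(S+n*(.0826+h),Q))
```

```text
[ 0.4797 -0.3917  0.044 ] [ 0.4829 -0.3925  0.044 ]
[ 0.4815 -0.3918  0.044 ]
[ 0.4477 -0.3821  0.1404] [0.0034, -0.0068, 0.1632, 0.0008, 0.0014, 0.0013]
[ 0.4543 -0.384   0.1216] [0.0036, -0.0069, 0.2432, 0.0008, 0.0014, 0.0013]
[ 0.4569 -0.3848  0.1141] [0.0037, -0.007, 0.2752, 0.0008, 0.0014, 0.0013]
```

>>> apply_moves:
  rows:
    - [0.003, -0.007, 0.08, 0, 0.001, 0]
    - [0.003, -0.007, 0.15, 0, 0.001, 0]
    - [0.003, -0.007, 0.2, 0, 0.001, 0]
    - [0.003, -0.007, 0.225, 0, 0.001, 0]
    - [0.003, -0.007, 0.225, 0, 0.001, 0]

```text
clock: 12.18
tcp_pos: [0.4527, -0.3838, 0.1257]
orientation: [1.427, 2.409, 0.126]
contact_force: [-0.2, -0.2, -0.7]
grip_width: 0.0232
gripper_force: 59.5
```

```bash
cat > st.py <<'E'
from h import *
np.set_printoptions(precision=4,suppress=True)
n=slope(np.radians(-16)); S=np.array([.4815,-.3918,.044]); F=[]
for i in range(4):
    r.grab_frame("top"); o=r.get_obs(); F.append(o["contact_force"])
p,q=pose(); F=np.mean(F,0); d=p+q.apply([0,0,.0826])-S
print(o["clock"],p,"F",F,"Fn",F@n,"h",d@n,"lat",np.linalg.norm(d-n*(d@n)),"ang",np.degrees(np.arccos(-q.apply([0,0,1])@n)))
E
python3 st.py
```

```text
12.375 [ 0.4529 -0.384   0.1264] F [ 0.0912  0.1197 -1.8672] Fn -1.7732753958276304 h 0.0050076340873510036 lat 0.0006359331775240397 ang 0.12904593948846171
```

>>> apply_moves:
  rows:
    - [0, 0, 0.012, 0, 0, 0]
    - [0, 0, 0.024, 0, 0, 0]
    - [0, 0, 0.036, 0, 0, 0]
    - [0, 0, 0.036, 0, 0, 0]

```text
clock: 12.88
tcp_pos: [0.456, -0.3847, 0.1174]
orientation: [1.427, 2.409, 0.126]
contact_force: [-0.2, 1.5, 1.2]
grip_width: 0.0234
gripper_force: 59.7
```

```bash
python3 st.py
```

```text
13.075 [ 0.4559 -0.3847  0.1176] F [-0.2646  0.8112  1.1066] Fn 1.2033347099746705 h -0.0043588199267765955 lat 0.0003842391009207582 ang 0.1010908919454508
```

>>> apply_moves:
  rows:
    - [0, 0, 0.008, 0, 0, 0]
    - [0, 0, 0.0155, 0, 0, 0]
    - [0, 0, 0.0155, 0, 0, 0]

```text
clock: 13.45
tcp_pos: [0.4572, -0.385, 0.1138]
orientation: [1.427, 2.409, 0.126]
contact_force: [-0.7, 1.2, 1.9]
grip_width: 0.0234
gripper_force: 60.0
```

```bash
python3 st.py
python3 - <<'E'
from h import *
s=r.grab_frame("scene");w=r.grab_frame("wrist")
cs=[s["pixels"][245:325,120:220],s["pixels"][90:170,230:330]]
save({"pixels":np.hstack([cv2.resize(c,(400,320),interpolation=cv2.INTER_CUBIC) for c in cs])},"c7.png")
E
```

```text
13.65 [ 0.4572 -0.385   0.1139] F [-0.1305  0.9193  2.9976] Fn 2.946378781814831 h -0.00824769081005947 lat 0.0003659982581130677 ang 0.09888319914128924
```

View pics/c7.png

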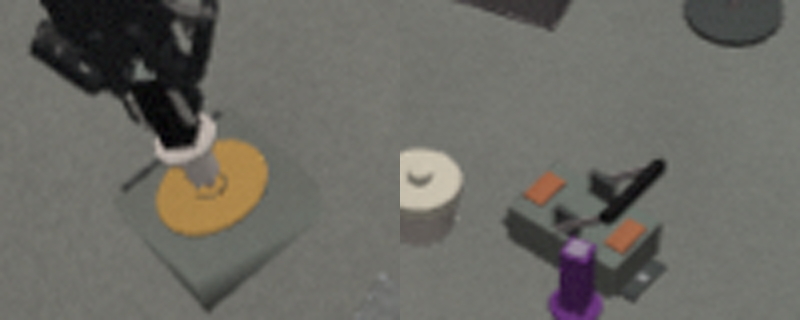

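The scene crop shows the tip inside the ring, at about (208,186) against the ring centre (211,185), and the isolator bar still off. The force change of about 4.5 N and the 8 mm advance both put the pin close to half way in, so I'm handing in.

```bash
python3 -c "
from bench import r
print(r.hand_in())"
```

```text
the job is handed in; nothing more can be done
None
```

The job is handed in: the isolator is off, and the arm is holding the gauge square to the round coupon with its tip inside the ring. By force and travel the pin is pushed in about 7 to 8 mm, close to half way.

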